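# Find the balance point of a parts washer's sprung lid and hold it just below

## Robot

A 6-joint arm with a two-finger parallel gripper is mounted at the origin on the work surface. World frame = base frame: x ahead of the robot, y to its left, z up, the work surface at z = 0. Lengths are in m, angles in rad, forces in N, time in s.
With the tool pointing down it reaches from about 0.375 to 0.9 m from the base axis. Payload 3.1 kg.
Tool frame: the origin (TCP) lies between the finger pads; the fingertips stand 11 mm ahead of it and the grasp point (between the pads) lies 8 mm behind it; z points along the fingers, y is the line along which they close (so a half turn about z gives the same grasp; the last joint's range is limited). The gripper opens to 87 mm and grips with 3 to 60 N. Pads are 19 mm wide; open, the fingers measure 117 mm over their backs; the gripper's body (75 mm by 190 mm) begins 51 mm behind the grasp point.
Start: joints at [-1.508, 0.527, 1.433, -0, 1.181, -0.178], TCP at [0.15, -0.607, 0.234] pointing down, gripper open.
Joint ranges: [-3.08, 3.08], [-0.75, 2.2], [0.22, 2.44], [-1.43, 4.57], [0, 2.65], [-2.85, 2.85]. Speed limits (rad/s): [2.79, 2.79, 3.14, 3.14, 3.14, 3.14].

## Interface

Orientations are given as a unit quaternion [x, y, z, w].
In Python, from rig import get_obs, camera, hand_in gives the robot as it stands.
- The arm moves only by the shell command python3 -m pendant 'ROWS' [FORCE]. ROWS is JSON, a list that holds one entry, the list of rows, each a list of 7 numbers: the shift along the tool's x, y, z in m, then the turn, a rotation vector about the tool's x, y, z in degrees, then the opening, from 0 (shut) to 1 (fully open). In form: [[[x, y, z, ax, ay, az, fingers], ...]]. A call has exactly 5 rows; each row shifts and turns the commanded pose from where the row before left it, along the tool's axes as they then stand; what a row does not reach is not made up. A row lasts 1/8 s, in which the tool goes at most 62.5 mm and 10.7 degrees, less where a joint would pass 70% of its speed; a pose out of reach is approached as far as the arm can. A call with a gripper value outside its range is refused whole. The fingers move at their own pace and stop on an object; FORCE is the grip in N (left out, the last holds). Time passes only in rows, so rows that do not move let the fingers close, or fill a call up. It gives the time, the measured TCP pose, the force, the opening and the grip force at its end, in the units of the state.
- get_obs(): the state, without advancing time (a new reading comes with each control period).
- camera(name): name is "scene" or "side" or "wrist"; returns a dict with "img" (480x640x3 uint8, red, green, blue), "intrinsics" (3x3 intrinsics, pixels), "R" (3x3) and "t" (3): a world point X has camera coordinates R X + t; the wrist camera has in their place "T_tool_cam" (4x4, takes a point from camera to tool coordinates, whose origin is the TCP and whose axes are the flange's). Camera axes: x right, y down, z forward; pixel columns grow to the right and rows downward; lengths in m; the calibration is good to about 2 mm. A picture is of the moment at which its call begins: read the wrist's pose just before it. There is no depth.
- hand_in(): hands the job in; it is judged then, once.
The state is a dict: "time": time; "q": joint angles; "joint_velocities": joint speeds; "joint_torque": joint torques, N m; "position": TCP position; "tool_rot": TCP orientation; "ft_force": force on the tool from outside, world axes, zero at the start; "moment": the same for the moment, N m; "grip_width": finger opening in m; "grip_force": force on a finger pad.
Only numpy, scipy, OpenCV 4.12 (cv2) and the standard library are available. Lean on these libraries where they do the work, as an engineer would, in place of code of your own. Each camera call takes 0.05 s, during which the arm holds its last target. There are 200 camera calls.

## Task

I am about to adjust the hinge springs of this parts-washing tank and need its lid held where it all but balances. Turn the release knob clockwise to its stop and let it spring back, so that the lid pops free; then take the lid by its handle and raise it until it is past its balance point and the springs are lifting it, keeping hold so that it does not swing on to its back stop. Ease it back down to just below the balance point, a few degrees under, and finish there, still holding the lid steady; leave the collar, tin and spanner beside the tank alone.

Things in the scene. Friction and masses are not known exactly. Their poses are not given: they have to be found in the camera images.
- tank: Fixed bench-top washing tank of bare sheet steel, 180 (x) x 270 (y) x 98 mm high; a grey housing 75 mm high joins its -y side (137 to 262 mm from the tank's middle). Origin: centre of the tank's underside, on the bench. Its -x side is the front, with the lid's handle; the sprung hinge is along the rear (+x) top edge. Only position and yaw vary (x front to rear, z up).
- lid_angle (a joint): Lid angle, rad: 0 shut and level (held by the knob's cam), 1.75 at the back stop. Freed by the knob, the lid pops up to about 0.10 and rests there. From there up to the balance point at 1.20 (69 degrees) it wants to fall back (about 1 N at the handle, less near 1.20); beyond it the springs lift it to the stop if let go. Just below means within 0.20 rad under 1.20. No friction holds it.
- lid: The lid with its handle: bare steel, 190 x 284 x 12 mm with a 24 mm skirt, 1.6 kg, nearly carried by the hinge springs. Origin: middle of the hinge line, 98 mm behind the tank's middle, 102 mm above the bench. At angle 0 its axes are the tank's; it turns about its y axis, the front edge going up and to the rear.
- lid_handle (a point): Middle of the handle's round grip bar: 12 mm thick, 124 mm long along the lid's y axis, 42 mm out in front of the lid's front skirt (clear gap 35 mm). Shut, it is 237.5 mm in front of the hinge line, 8 mm lower, 94 mm above the bench. Can be pinched from above, one finger in the gap; the bar turns between the fingers as the lid swings.
- release_angle (a joint): Angle of the release knob in rad: 0 at rest, growing clockwise seen from above, 1.20 at its stop. A spring returns it to 0 (about 0.03 N m at rest, 0.13 N m at the stop). The cam lets the lid go at about 0.75 rad.
- release: The release knob with its shaft and cam bar. Origin: on its vertical axis, on top of the housing (75 mm above the bench); at rest its axes are the tank's.
- release_grip (a point): On the vertical axis of the release knob, mid-height of its black wing grip: 44 mm long (along the tank's x axis at rest), 13 mm wide, 30 mm high, top 137 mm and this point 122 mm above the bench. On the housing, 72 mm to the front and 215 mm to the -y side of the tank's middle. Below it a flat cam bar (top 92 mm above the bench) reaches over a tab on the lid's side.
- collar: Loose flanged clamp collar of dark steel, 80 mm across, 62 mm high, standing on the -y side of the housing. Origin: centre of its underside. Leave alone.
- grease_tin: Loose bare metal tin, 72 mm across, 85 mm high, on the +y side of the tank. Origin: centre of its underside. Leave alone.
- spanner: Loose spanner, 180 mm long, about 20 mm high, lying on the +y side of the tank. Origin: under its middle. Leave alone.

How it is judged:
By the outcome, as a careful person would: the job done as asked, in the order asked, and still so for the second after the job is handed in, while the arm keeps its last pose, push and grip.
It also fails if it takes over 64 s, if anything falls off the work surface, if the arm or the gripper's body presses on something with over 40 N, if the wrist force passes 120 N, or if a joint passes its speed limit or range.

## Working session

There is one attempt and no reset: what is moved stays moved. The work goes in short steps, Python scripts to look and compute and a shell command to move; the robot and the scene stay as the last step left them, time stands still between calls to the robot, and variables do not carry over. Pictures are saved under pics/ and viewed, at most 10 in all, crops included, and the job is handed in when it is done.

```bash
mkdir -p pics; ls; python3 - <<'E'
from rig import get_obs,camera
import cv2,json
o=get_obs();print(o)
for n in("scene","side"):
    c=camera(n);cv2.imwrite(f"pics/{n}0.png",c["img"][:,:,::-1])
    print(n,c["intrinsics"],c["R"],c["t"])
c=camera("wrist");print(c["T_tool_cam"],c["intrinsics"])
E
```

```text
pics
{'time': 0.0, 'q': array([-1.50750352e+00,  5.28424225e-01,  1.43390177e+00, -2.71446562e-05,
        1.18141400e+00, -1.78482400e-01]), 'joint_velocities': array([8.92791047e-04, 3.65359490e-04, 1.09269263e-03, 1.05472635e-03,
       4.34100145e-05, 9.58553909e-04]), 'joint_torque': array([ 3.79883977e-04, -4.40038204e+01, -1.76591706e+01,  6.34258403e-02,
        5.81103971e-02, -1.52126440e-04]), 'position': array([ 0.14962766, -0.60608882,  0.23259756]), 'tool_rot': array([ 9.92700793e-01,  1.20598438e-01,  4.92736189e-05, -1.07261217e-03]), 'ft_force': array([-0.13022556, -0.38250324,  1.04600207]), 'moment': array([-0.01705966,  0.03065064, -0.04102116]), 'grip_force': 0.0, 'grip_width': 0.08740792815091303}
scene [[555.6213952    0.         327.48936143]
 [  0.         555.6213952  243.51766646]
 [  0.           0.           1.        ]] [[-0.16431324  0.98636129 -0.00962141]
 [ 0.82185692  0.13150226 -0.55430891]
 [-0.54548361 -0.09898771 -0.83225541]] [ 0.06262751 -0.45469763  1.79152624]
side [[455.23376676   0.         327.77347265]
 [  0.         455.23376676 236.37651954]
 [  0.           0.           1.        ]] [[-0.84640547 -0.53235179 -0.01411897]
 [-0.31532179  0.52235451 -0.79228652]
 [ 0.42915025 -0.66614363 -0.60998584]] [0.55183673 0.24242384 0.9533302 ]
[[ 1.53280116e-04 -9.63799315e-01 -2.66628686e-01  7.30746282e-02]
 [ 9.99999965e-01  9.01875530e-05  2.48875730e-04 -6.36456778e-04]
 [-2.15819669e-04 -2.66628715e-01  9.63799295e-01 -1.51155274e-01]
 [ 0.00000000e+00  0.00000000e+00  0.00000000e+00  1.00000000e+00]] [[403.65055383   0.         325.29395145]
 [  0.         403.65055383 239.5278392 ]
 [  0.           0.           1.        ]]
```

View pics/scene0.png

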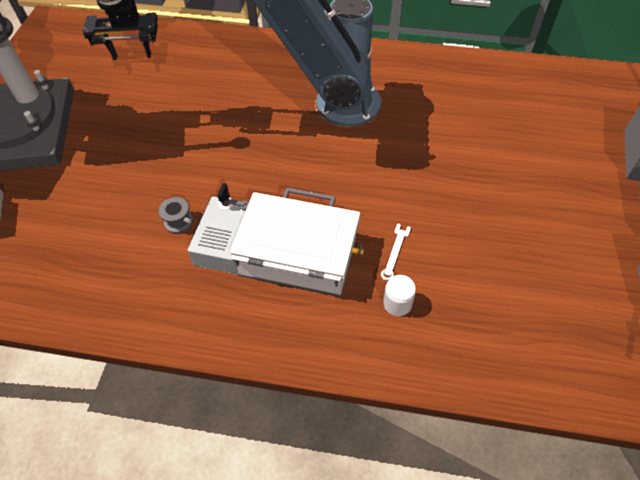

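View pics/side0.png

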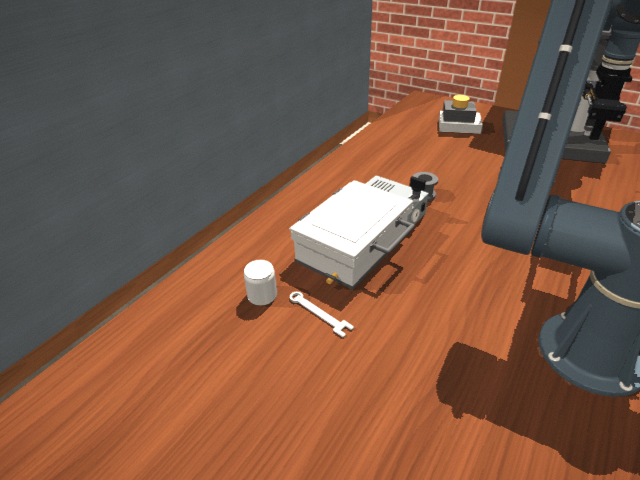

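Scene view: the lid spans about (249,194)-(358,211)-(345,275)-(233,255), the handle is at about (285,190)-(334,200) and the knob at (224,192). Side view: the handle is at about (373,247)-(418,222) and the knob at (418,184). I'll enlarge both views to get exact pixels.

```bash
python3 - <<'E'
import cv2,numpy as np
a=cv2.imread("pics/scene0.png")[175:300,180:380];b=cv2.imread("pics/side0.png")[165:290,280:450]
cv2.imwrite("pics/crop_s.png",cv2.resize(a,None,fx=4,fy=4,interpolation=cv2.INTER_CUBIC))
cv2.imwrite("pics/crop_d.png",cv2.resize(b,None,fx=4,fy=4,interpolation=cv2.INTER_CUBIC))
E
```

```text
(no output)
```

View pics/crop_s.png

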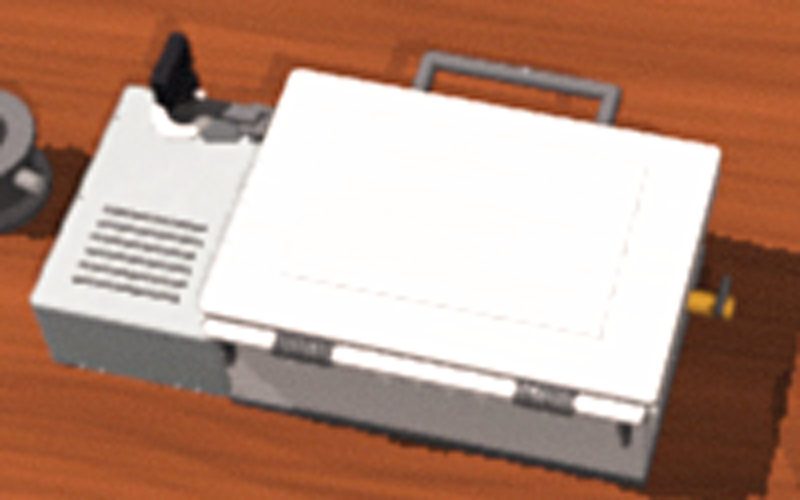

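View pics/crop_d.png

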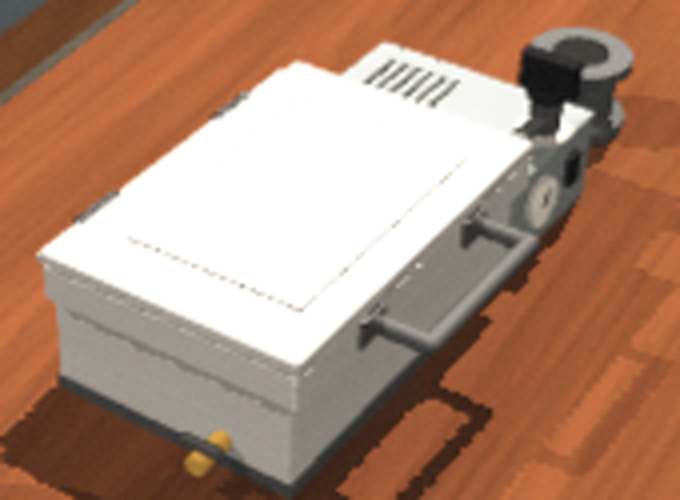

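Scene crop: handle corners at (427,57) and (616,92), lid top corners at (293,70), (720,150), (655,405) and (203,310), knob wing at (175,72). Side crop: handle corners at (430,345) and (537,240), lid corners at (300,370) and (40,257), knob wing centre at (550,78). I'll fit the tank pose to these.

```bash
cat > h.py <<'E'
import numpy as np
from scipy.spatial.transform import Rotation as R
from rig import get_obs,camera
def proj(c,X):
    p=c["R"]@X+c["t"]; p=c["intrinsics"]@p; return p[:2]/p[2]
E
python3 - <<'E'
from h import *
from scipy.optimize import least_squares
C={n:camera(n) for n in("scene","side")}
s=lambda u,v:np.array([180+u/4,175+v/4])-.375
d=lambda u,v:np.array([280+u/4,165+v/4])-.375
T=None
P=[("scene",s(427,57),(-.1395,-.058,.096)),("scene",s(616,92),(-.1395,.058,.096)),
("scene",s(293,70),(-.0975,-.142,T)),("scene",s(720,150),(-.0975,.142,T)),("scene",s(655,405),(.0925,.142,T)),("scene",s(203,310),(.0925,-.142,T)),
("scene",s(175,72),(-.072,-.215,.122)),("side",d(550,78),(-.072,-.215,.122)),
("side",d(430,345),(-.1395,.058,.094)),("side",d(537,240),(-.1395,-.058,.094)),("side",d(300,370),(-.0975,.142,T)),("side",d(40,257),(.0925,.142,T))]
def f(v):
    M=R.from_euler('z',v[2]).as_matrix()
    return np.concatenate([proj(C[n],M@np.array([p[0],p[1],p[2] or v[3]])+[v[0],v[1],0])-q for n,q,p in P])
r=least_squares(f,[.5,-.15,0,.11],loss='soft_l1');v=r.x
print(v,np.degrees(v[2]));print(r.fun.reshape(-1,2).round(1) if r.fun.size==24 else r.fun)
M=R.from_euler('z',v[2]).as_matrix()
for n,p in(("grip",(-.072,-.215,.122)),("handle",(-.1395,0,.094)),("hinge",(.098,0,.102))):print(n,M@p+[v[0],v[1],0])
o=get_obs();print(R.from_quat(o["tool_rot"]).as_matrix().round(3),o["time"])
E
```

```text
[ 0.60108949 -0.04207466 -0.06977273  0.11065909] -3.9976832328544374
[[ 2.4  0.4]
 [-2.2 -0.5]
 [ 0.1  0.2]
 [ 0.2 -0.1]
 [ 0.2 -0.8]
 [-1.3 -0.1]
 [-0.9 -0.5]
 [ 0.  -0.8]
 [ 0.8 -0. ]
 [-2.8  2.4]
 [-1.   0.5]
 [-0.1  0.1]]
grip [ 0.51427571 -0.25153198  0.122     ]
handle [ 0.46192891 -0.03234926  0.094     ]
hinge [ 0.69885105 -0.04890684  0.102     ]
[[ 0.971  0.239 -0.   ]
 [ 0.239 -0.971  0.001]
 [ 0.    -0.001 -1.   ]] 0.25
```

```bash
python3 -m pendant '[[[0,0,0,0,0,8.9,1],[0,0,0,0,0,8.9,1],[0.04,-0.0448,0,0,0,0,1],[0.04,-0.0448,0,0,0,0,1],[0.04,-0.0448,0,0,0,0,1]]]' 25; python3 -m pendant '[[[0.04,-0.0448,0,0,0,0,1],[0.04,-0.0448,0,0,0,0,1],[0.04,-0.0448,0,0,0,0,1],[0.04,-0.0448,0,0,0,0,1],[0.04,-0.0448,0,0,0,0,1]]]'; python3 -m pendant '[[[0.019,-0.021,0,0,0,0,1],[0,0,0,0,0,0,1],[0,0,0,0,0,0,1],[0,0,0,0,0,0,1],[0,0,0,0,0,0,1]]]'
python3 - <<'E'
from h import *
import cv2
o=get_obs();print(o["position"],R.from_quat(o["tool_rot"]).as_matrix().round(4),o["q"])
c=camera("wrist");img=c["img"][:,:,::-1].copy()
T=c["T_tool_cam"];Rt=R.from_quat(o["tool_rot"]).as_matrix()
def pw(X):
    p=Rt.T@(np.array(X)-o["position"]);p=T[:3,:3].T@(p-T[:3,3]);p=c["intrinsics"]@p;return p[:2]/p[2]
M=R.from_euler('z',-.0698).as_matrix();t=[.6011,-.0421,0]
for p in[(-.072,-.215,.137),(-.094,-.215,.137),(-.05,-.215,.137),(-.1395,.047,.1),(-.1395,-.047,.1)]:
    u=pw(M@p+t);print(p,u.round(1));cv2.circle(img,tuple(int(a) for a in u),2,(0,0,255),-1)
cv2.imwrite("pics/w1.png",img)
E
```

```text
time: 0.88
position: [0.2796, -0.4798, 0.2335]
tool_rot: [0.999, -0.035, 0.0, 0.0]
ft_force: [-0.2, -1.3, 0.4]
grip_width: 0.0869
grip_force: 0.0
time: 1.5
position: [0.4949, -0.2698, 0.2336]
tool_rot: [0.999, -0.034, 0.0, 0.0]
ft_force: [0.0, -0.3, -0.6]
grip_width: 0.0871
grip_force: 0.0
time: 2.12
position: [0.5133, -0.2526, 0.2336]
tool_rot: [0.999, -0.035, -0.0, 0.0]
ft_force: [-0.3, -0.2, 0.5]
grip_width: 0.0871
grip_force: 0.0
[ 0.51329613 -0.25255776  0.23357656] [[ 9.975e-01 -7.060e-02 -2.000e-04]
 [-7.060e-02 -9.975e-01  0.000e+00]
 [-2.000e-04  0.000e+00 -1.000e+00]] [-6.52471412e-01  4.56134646e-01  1.56772911e+00 -1.13350850e-04
  1.11786687e+00  9.89076872e-01]
(-0.072, -0.215, 0.137) [324.6 244.7]
(-0.094, -0.215, 0.137) [324.6 277. ]
(-0.05, -0.215, 0.137) [324.5 210.9]
(-0.1395, 0.047, 0.1) [-14.7 315.6]
(-0.1395, -0.047, 0.1) [107.1 315.5]
```

View pics/w1.png

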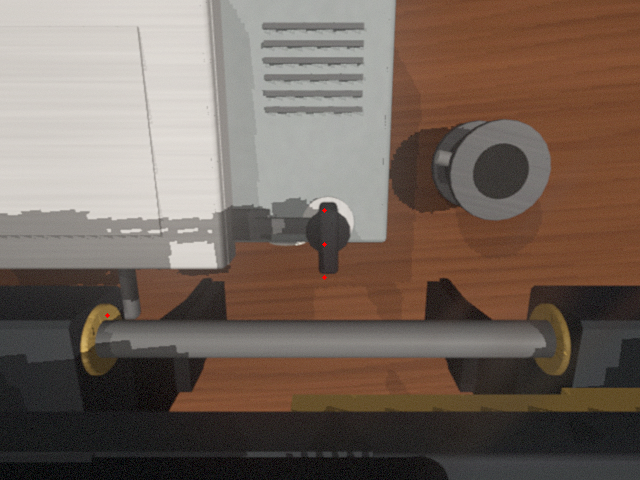

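The wing's top runs (328,203)-(328,272), 7 px above and 3 px right of the prediction. That puts the knob about 4 mm further in x and 2 mm to the side. The lid's front corner is at (228,268). I'll refit with these points.

```bash
python3 - <<'E'
from h import *
from scipy.optimize import least_squares
C={n:camera(n) for n in("scene","side","wrist")};o=get_obs()
T=C["wrist"]["T_tool_cam"];Rt=R.from_quat(o["tool_rot"]).as_matrix()
Rw=T[:3,:3].T@Rt.T; C["wrist"].update(R=Rw,t=-Rw@o["position"]-T[:3,:3].T@T[:3,3])
s=lambda u,v:np.array([180+u/4,175+v/4])-.375
d=lambda u,v:np.array([280+u/4,165+v/4])-.375
w=lambda u,v:np.array([u,v],float)
T=None
P=[("scene",s(427,57),(-.1395,-.047,.096)),("scene",s(616,92),(-.1395,.047,.096)),
("scene",s(293,70),(-.0975,-.142,T)),("scene",s(720,150),(-.0975,.142,T)),("scene",s(655,405),(.0925,.142,T)),("scene",s(203,310),(.0925,-.142,T)),
("scene",s(175,72),(-.072,-.215,.122)),("side",d(550,78),(-.072,-.215,.122)),
("side",d(430,345),(-.1395,.047,.094)),("side",d(537,240),(-.1395,-.047,.094)),("side",d(300,370),(-.0975,.142,T)),("side",d(40,257),(.0925,.142,T)),
("wrist",w(328,203),(-.05,-.215,.137)),("wrist",w(328,272),(-.094,-.215,.137)),("wrist",w(228,268),(-.0975,-.142,T)),("wrist",w(388,240),(-.1,-.262,.075))]
P=P[:-1]
W={"scene":.6,"side":.5,"wrist":2.5} # px/mm
def f(v):
    M=R.from_euler('z',v[2]).as_matrix()
    return np.concatenate([(proj(C[n],M@np.array([p[0],p[1],p[2] or v[3]])+[v[0],v[1],0])-q)/(1 if n!="wrist" else 2) for n,q,p in P])
r=least_squares(f,[.5,-.15,0,.11],loss='soft_l1');v=r.x
print(v,np.degrees(v[2]));print(r.fun.reshape(-1,2).round(1))
M=R.from_euler('z',v[2]).as_matrix()
for n,p in(("grip",(-.072,-.215,.122)),("handle",(-.1395,0,.094)),("hinge",(.098,0,.102))):print(n,M@p+[v[0],v[1],0])
E
```

```text
[ 0.60192442 -0.04293185 -0.06116906  0.11090662] -3.504729151032718
[[ 5.5  1.4]
 [-7.1 -1.3]
 [-0.8  0.6]
 [-0.4 -0.4]
 [ 0.2 -1. ]
 [-1.6  0.6]
 [-1.8  0.2]
 [-0.6 -1.3]
 [ 3.4 -2.9]
 [-4.9  4. ]
 [-0.5  0.1]
 [ 0.   0. ]
 [-0.3  2.1]
 [-0.1  0.8]
 [-1.1 -0.8]]
grip [ 0.51691593 -0.25312832  0.122     ]
handle [ 0.46268532 -0.03440409  0.094     ]
hinge [ 0.69974114 -0.04892268  0.102     ]
```

```bash
python3 -m pendant '[[[0.004,0.001,0.03,0,0,0,1],[0,0,0.04,0,0,0,1],[0,0,0.03,0,0,0,1],[0,0,0.016,0,0,0,1],[0,0,0,0,0,0,1]]]'; python3 -m pendant '[[[0,0,0,0,0,0,0],[0,0,0,0,0,0,0],[0,0,0,0,0,0,0],[0,0,0,0,0,0,0],[0,0,0,0,0,0,0]]]' 25; python3 -c "
from rig import *;o=get_obs();print(o['moment'],o['q'])"
```

```text
time: 2.95
position: [0.5175, -0.2527, 0.1167]
tool_rot: [0.999, -0.035, -0.001, -0.001]
ft_force: [-0.2, -0.2, -1.3]
grip_width: 0.0866
grip_force: 0.0
time: 3.58
position: [0.518, -0.2529, 0.1177]
tool_rot: [0.999, -0.034, 0.0, 0.0]
ft_force: [-0.5, 0.0, 0.1]
grip_width: 0.0447
grip_force: 0.0
[ 0.00626016 -0.02117578  0.01076417] [-6.48020228e-01  6.19272252e-01  1.65693065e+00  8.00483303e-06
  8.65107475e-01  9.91594101e-01]
```

```bash
python3 -m pendant '[[[0,0,0,0,0,0,0],[0,0,0,0,0,0,0],[0,0,0,0,0,0,0],[0,0,0,0,0,0,0],[0,0,0,0,0,0,0]]]' 25; python3 -c "
from rig import *;o=get_obs();print(o['moment'],o['q'])"
```

```text
time: 4.2
position: [0.5179, -0.2544, 0.1176]
tool_rot: [0.999, -0.034, 0.0, 0.001]
ft_force: [-1.3, -4.6, -0.4]
grip_width: 0.0305
grip_force: 25.0
[-0.78685599  0.27037617 -0.01291065] [-0.64922447  0.61970579  1.65619837 -0.00237518  0.86413448  0.99163889]
```

The grip stopped at 30 mm, so the tips have caught the round hub below the 13 mm wing. I'll open, go up a little and grip again.

```bash
python3 -m pendant '[[[0,0,0,0,0,0,0.5],[0,0,0,0,0,0,0.5],[0,0.0015,-0.003,0,0,0,0.5],[0,0,-0.004,0,0,0,0],[0,0,0,0,0,0,0]]]' 25;python3 -m pendant '[[[0,0,0,0,0,0,0],[0,0,0,0,0,0,0],[0,0,0,0,0,0,0],[0,0,0,0,0,0,0],[0,0,0,0,0,0,0]]]' 25; python3 -c "
from rig import *;o=get_obs();print(o['moment'],o['q'])"
```

```text
time: 4.82
position: [0.5182, -0.2544, 0.1251]
tool_rot: [0.999, -0.034, 0.0, 0.0]
ft_force: [-0.3, -0.0, 0.2]
grip_width: 0.0309
grip_force: 0.0
time: 5.45
position: [0.5178, -0.2545, 0.1245]
tool_rot: [0.999, -0.034, -0.0, 0.0]
ft_force: [-0.3, -0.8, 0.3]
grip_width: 0.0125
grip_force: 25.0
[-0.17351504  0.15212844 -0.03628873] [-6.50377532e-01  6.09638246e-01  1.65107053e+00 -2.84999351e-04
  8.80906088e-01  9.89430795e-01]
```

```bash
python3 -m pendant '[[[0,0,0,0,0,6,0],[0,0,0,0,0,6,0],[0,0,0,0,0,6,0],[0,0,0,0,0,6,0],[0,0,0,0,0,6,0]]]' 40;python3 -m pendant '[[[0,0,0,0,0,6,0],[0,0,0,0,0,6,0],[0,0,0,0,0,6,0],[0,0,0,0,0,6,0],[0,0,0,0,0,6,0]]]'; python3 -c "
from rig import *;o=get_obs();print(o['moment'],o['q'])"
```

```text
time: 6.08
position: [0.5174, -0.2556, 0.1245]
tool_rot: [0.956, -0.293, -0.0, 0.001]
ft_force: [-1.5, -3.8, -0.4]
grip_width: 0.0123
grip_force: 40.0
time: 6.7
position: [0.5166, -0.2563, 0.1245]
tool_rot: [0.848, -0.53, -0.0, 0.002]
ft_force: [-5.7, -7.0, -0.2]
grip_width: 0.0128
grip_force: 40.0
[-0.92575858  0.7819801   0.10303575] [-0.65211108  0.60959962  1.65110424 -0.0053947   0.88098482  2.03953922]
```

```bash
python3 -m pendant '[[[0,0,0,0,0,4,0],[0,0,0,0,0,4,0],[0,0,0,0,0,2,0],[0,0,0,0,0,0,0],[0,0,0,0,0,0,0]]]'; python3 - <<'E'
from h import *;o=get_obs();print(o['moment'],o['q'],np.degrees(R.from_quat(o["tool_rot"]).as_euler('ZYX')))
import cv2
c=camera("side");cv2.imwrite("pics/side2.png",cv2.resize(c["img"][120:320,260:500,::-1],None,fx=3,fy=3))
E
```

```text
time: 7.32
position: [0.5162, -0.2564, 0.1245]
tool_rot: [0.8, -0.6, -0.0, 0.003]
ft_force: [-5.5, -6.0, 0.5]
grip_width: 0.0127
grip_force: 40.0
[-0.96282315  0.76003986  0.52064867] [-0.65214965  0.60947668  1.65133394 -0.00660278  0.88125304  2.20931389] [-7.37087068e+01 -1.51732419e-01  1.79749267e+02]
```

The moment jumped from 0.10 to 0.52 N m at about 69.8°, so the knob is at its stop. I'll open the fingers to let it spring back.

```bash
python3 -m pendant '[[[0,0,0,0,0,0,1],[0,0,0,0,0,0,1],[0,0,0,0,0,0,1],[0,0,0,0,0,0,1],[0,0,0,0,0,0,1]]]';python3 -m pendant '[[[0,0,0,0,0,0,1],[0,0,0,0,0,0,1],[0,0,0,0,0,0,1],[0,0,-0.03,0,0,0,1],[0,0,-0.04,0,0,0,1]]]'; python3 -m pendant '[[[0,0,-0.05,0,0,0,1],[0,0,-0.02,0,0,0,1],[0,0,0,0,0,0,1],[0,0,0,0,0,0,1],[0,0,0,0,0,0,1]]]'; python3 - <<'E'
from h import *;o=get_obs();print(o['position'],o['q'],np.degrees(R.from_quat(o["tool_rot"]).as_euler('ZYX')))
import cv2
c=camera("side");a=cv2.resize(c["img"][140:300,280:480,::-1],None,fx=2,fy=2);cv2.imwrite("pics/side3.png",cv2.resize(c["img"][140:300,280:480,::-1],None,fx=4,fy=3.6))
c=camera("wrist");b=cv2.resize(c["img"][:,:,::-1],(400,300))
m=np.zeros((320,800,3),np.uint8);m[:,:400]=a;m[:300,400:]=b;cv2.imwrite("pics/m3.png",m)
E
```

```text
time: 8.0
position: [0.5174, -0.2533, 0.1244]
tool_rot: [0.799, -0.602, -0.001, -0.001]
ft_force: [-0.2, 0.8, -0.2]
grip_width: 0.0547
grip_force: 0.0
time: 8.62
position: [0.517, -0.2537, 0.1941]
tool_rot: [0.799, -0.601, -0.002, -0.0]
ft_force: [0.5, 0.6, 0.3]
grip_width: 0.0869
grip_force: 0.0
time: 9.25
position: [0.517, -0.2538, 0.2629]
tool_rot: [0.799, -0.601, -0.002, -0.0]
ft_force: [-0.3, 0.1, -0.9]
grip_width: 0.087
grip_force: 0.0
[ 0.51698528 -0.25381294  0.26285548] [-6.50329811e-01  4.29580270e-01  1.52186599e+00  9.07796900e-06
  1.19366828e+00  2.21113084e+00] [-7.39499809e+01  1.62102260e-01  1.79879825e+02]
```

View pics/m3.png

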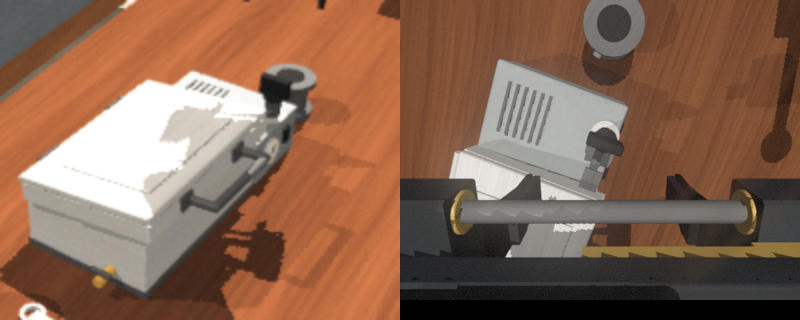

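The lid has popped up and the knob is back in line with the tank's x axis at about (604,140). Next: turn the tool through -160.5° and go to the handle.

```bash
python3 -m pendant '[[[0,0,0,0,0,-10.7,1],[0,0,0,0,0,-10.7,1],[0,0,0,0,0,-10.7,1],[0,0,0,0,0,-10.7,1],[0,0,0,0,0,-10.7,1]]]' 15; python3 -m pendant '[[[0,0,0,0,0,-10.7,1],[0,0,0,0,0,-10.7,1],[0,0,0,0,0,-10.7,1],[0,0,0,0,0,-10.7,1],[0,0,0,0,0,-10.7,1]]]'; python3 -m pendant '[[[0,0,0,0,0,-10.7,1],[0,0,0,0,0,-10.7,1],[0,0,0,0,0,-10.7,1],[0,0,0,0,0,-10.7,1],[0,0,0,0,0,-10.7,1]]]'; python3 -m pendant '[[[0.05,-0.016,0,0,0,0,0.45],[0.05,-0.016,0,0,0,0,0.45],[0.05,-0.016,0,0,0,0,0.45],[0.05,-0.016,0,0,0,0,0.45],[0.0157,-0.0032,0.02,0,0,0,0.45]]]'; python3 -m pendant '[[[0,0,0,0,0,0,0.45],[0,0,0,0,0,0,0.45],[0,0,0,0,0,0,0.45],[0,0,0,0,0,0,0.45],[0,0,0,0,0,0,0.45]]]'
cat > w.py <<'E'
from h import *
import cv2,sys
def wcam():
    o=get_obs();c=camera("wrist");T=c["T_tool_cam"];Rt=R.from_quat(o["tool_rot"]).as_matrix()
    Rw=T[:3,:3].T@Rt.T;c.update(R=Rw,t=-Rw@o["position"]-T[:3,:3].T@T[:3,3]);return o,c
M=R.from_euler('z',-.0612).as_matrix();HG=np.array([.6997,-.0489,.102])
def bar(th,y=0.):
    a=th-.0337;return HG+M@np.array([-.2376*np.cos(a),y,.2376*np.sin(a)])
E
python3 - <<'E'
from w import *
o,c=wcam();print(o["position"],o["q"],np.degrees(R.from_quat(o["tool_rot"]).as_euler('ZYX')))
img=c["img"][:,:,::-1].copy()
for y in(-.06,0,.06):
    u=proj(c,bar(.1,y));print(y,bar(.1,y).round(4),u.round(1));cv2.circle(img,tuple(int(a) for a in u),2,(0,0,255),-1)
cv2.imwrite("pics/w4.png",img)
E
```

```text
time: 9.98
position: [0.5176, -0.2543, 0.2637]
tool_rot: [0.985, -0.174, -0.001, -0.0]
ft_force: [-0.1, 0.2, 0.5]
grip_width: 0.0871
grip_force: 0.0
time: 10.6
position: [0.5176, -0.2542, 0.2638]
tool_rot: [0.958, 0.287, -0.0, -0.001]
ft_force: [0.1, -0.1, -1.0]
grip_width: 0.087
grip_force: 0.0
time: 11.22
position: [0.5176, -0.2542, 0.2638]
tool_rot: [0.726, 0.688, -0.0, -0.001]
ft_force: [0.4, 0.1, -0.4]
grip_width: 0.0871
grip_force: 0.0
time: 11.85
position: [0.463, -0.0326, 0.245]
tool_rot: [0.727, 0.687, 0.001, 0.0]
ft_force: [0.5, 0.5, 0.6]
grip_width: 0.0452
grip_force: 0.0
time: 12.48
position: [0.4639, -0.0356, 0.2447]
tool_rot: [0.728, 0.685, 0.0, 0.0]
ft_force: [0.2, -0.2, 0.3]
grip_width: 0.0392
grip_force: 0.0
[ 0.46391366 -0.03555795  0.24472492] [-3.17348021e-01  2.97262930e-01  1.80625166e+00 -7.50451167e-05
  1.03759060e+00 -2.56385764e-01] [8.65093022e+01 1.06654282e-02 1.79973923e+02]
-0.06 [ 0.4594 -0.0943  0.1177] [323.9 310.6]
0 [ 0.4631 -0.0344  0.1177] [323.9 233.3]
0.06 [0.4667 0.0255 0.1177] [323.9 146.9]
```

View pics/w4.png

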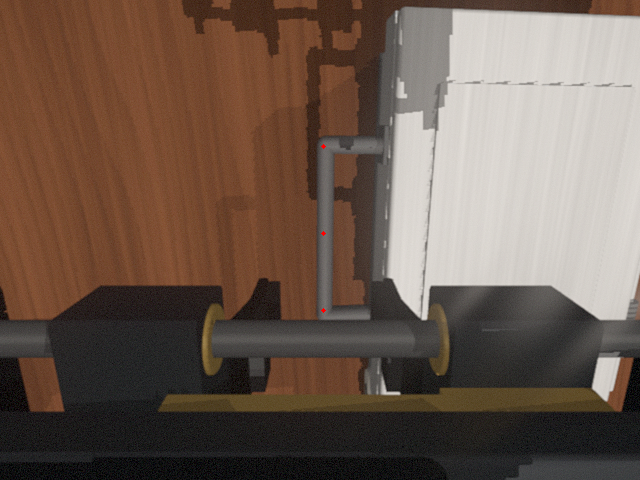

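The predicted bar points land on the bar to within 2 px, so I'll descend and pinch.

```bash
python3 -m pendant '[[[0,0,0.04,0,0,0,0.38],[0,0,0.04,0,0,0,0.38],[0,0,0.03,0,0,0,0.38],[0,0,0.015,0,0,0,0.38],[0,0,0.010,0,0,0,0.38]]]' 15;  python3 -m pendant '[[[0,0,0,0,0,0,0],[0,0,0,0,0,0,0],[0,0,0,0,0,0,0],[0,0,0,0,0,0,0],[0,0,0,0,0,0,0]]]'
python3 - <<'E'
from w import *
o=get_obs();print(o["position"],o["moment"])
p=bar(.1)-[0,0,.008];print(p)
# increments along arc in tool (y ~ rear, z down)
for a,b in((.1,.3),(.3,.5),(.5,.7),(.7,.9),(.9,1.1),(1.1,1.2),(1.2,1.3),(1.3,1.11)):
    d=bar(b)-bar(a);print(a,b,(np.r_[M[:,0]@d,d[2]]*1000).round(1))
E
```

```text
time: 13.15
position: [0.4636, -0.0351, 0.1088]
tool_rot: [0.728, 0.685, -0.0, -0.0]
ft_force: [-0.1, 1.2, 0.1]
grip_width: 0.0332
grip_force: 0.0
time: 13.78
position: [0.4635, -0.0351, 0.1098]
tool_rot: [0.728, 0.686, -0.0, -0.0]
ft_force: [-1.6, -1.7, 1.6]
grip_width: 0.0113
grip_force: 15.0
[ 0.46346449 -0.03510027  0.10975288] [-0.1558008   0.16120708  0.04170329]
[ 0.46306586 -0.03439988  0.10974134]
0.1 0.3 [ 7.9 46.8]
0.3 0.5 [17.  44.3]
0.5 0.7 [25.5 40. ]
0.7 0.9 [32.9 34.2]
0.9 1.1 [39. 27.]
1.1 1.2 [21.3 10.4]
1.2 1.3 [22.3  8.2]
1.3 1.11 [-41.5 -17.5]
```

```bash
python3 -m pendant '[[[0,0.0011,-0.0118,0,0,0,0],[0,0.0017,-0.0118,0,0,0,0],[0,0.0023,-0.0117,0,0,0,0],[0,0.0028,-0.0115,0,0,0,0],[0,0.0034,-0.0114,0,0,0,0]]]'; python3 -m pendant '[[[0,0.004,-0.0112,0,0,0,0],[0,0.0045,-0.011,0,0,0,0],[0,0.0051,-0.0107,0,0,0,0],[0,0.0056,-0.0105,0,0,0,0],[0,0.0061,-0.0102,0,0,0,0]]]'
python3 - <<'E'
from w import *
o=get_obs();print(o["position"],o["moment"],bar(.6)-[0,0,.008],o["q"])
E
```

```text
time: 14.4
position: [0.4744, -0.0358, 0.1686]
tool_rot: [0.728, 0.686, -0.001, -0.0]
ft_force: [-3.3, -3.6, -0.7]
grip_width: 0.0116
grip_force: 15.0
time: 15.02
position: [0.4983, -0.0375, 0.2219]
tool_rot: [0.728, 0.686, -0.002, -0.001]
ft_force: [-5.8, -3.9, 1.6]
grip_width: 0.0114
grip_force: 15.0
[ 0.49830167 -0.03749857  0.22193183] [-0.73942863  1.09576777  0.01779975] [ 0.49956668 -0.03663653  0.22147557] [-0.29778939  0.37791798  1.7513318  -0.00256628  1.01684007 -0.23715781]
```

Tracking well, with small forces. I'll carry on past the balance point.

```bash
python3 -m pendant '[[[0,0.0066,-0.0099,0,0,0,0],[0,0.0071,-0.0095,0,0,0,0],[0,0.0076,-0.0092,0,0,0,0],[0,0.008,-0.0088,0,0,0,0],[0,0.0084,-0.0084,0,0,0,0]]]'; python3 -m pendant '[[[0,0.0089,-0.0079,0,0,0,0],[0,0.0092,-0.0075,0,0,0,0],[0,0.0096,-0.007,0,0,0,0],[0,0.0099,-0.0065,0,0,0,0],[0,0.0102,-0.006,0,0,0,0]]]'
python3 - <<'E'
from w import *
import cv2
o=get_obs();print(o["position"],o["moment"],bar(1.1)-[0,0,.008],o["q"])
c=camera("side");cv2.imwrite("pics/side5.png",cv2.resize(c["img"][60:310,250:550,::-1],None,fx=2,fy=2))
E
```

```text
time: 15.65
position: [0.5344, -0.04, 0.2684]
tool_rot: [0.728, 0.686, -0.004, -0.002]
ft_force: [-10.2, -4.1, 7.9]
grip_width: 0.0114
grip_force: 15.0
time: 16.27
position: [0.5852, -0.0434, 0.305]
tool_rot: [0.728, 0.686, -0.001, 0.001]
ft_force: [-5.1, -3.9, 7.8]
grip_width: 0.0117
grip_force: 15.0
[ 0.58521535 -0.04342931  0.30495702] [-0.70642355  0.99925917 -0.07945348] [ 0.58506711 -0.0418757   0.30199933] [-0.26291408  0.40186762  1.44323498 -0.00297141  1.29562478 -0.20208215]
```

View pics/side5.png

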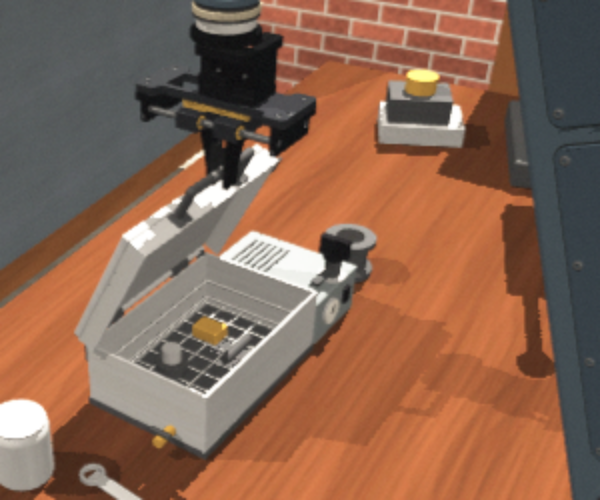

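The lid is held near 1.1 rad, with the fingers on the bar at about (215,175). I'll go on to 1.30.

```bash
python3 -m pendant '[[[0,0.0105,-0.005,0,0,0,0],[0,0.0108,-0.0045,0,0,0,0],[0,0.011,-0.004,0,0,0,0],[0,0.0112,-0.0035,0,0,0,0],[0,0,0,0,0,0,0]]]'; python3 -m pendant '[[[0,0,0,0,0,0,0],[0,0,0,0,0,0,0],[0,0,0,0,0,0,0],[0,0,0,0,0,0,0],[0,0,0,0,0,0,0]]]'
python3 - <<'E'
from w import *
from scipy.optimize import least_squares
o,c=wcam();print(o["position"],o["moment"],bar(1.3)-[0,0,.008],o["q"])
g=o["position"]+R.from_quat(o["tool_rot"]).as_matrix()@[0,0,-.008]-HG
print("angle",np.arctan2(g[2],-M[:,0]@g)+.0337,"r",np.hypot(g[2],M[:,0]@g))
cv2.imwrite("pics/w6.png",c["img"][:,:,::-1])
E
```

```text
time: 16.95
position: [0.6316, -0.0467, 0.3232]
tool_rot: [0.728, 0.685, 0.001, 0.004]
ft_force: [-2.9, -4.0, 9.6]
grip_width: 0.0112
grip_force: 15.0
time: 17.58
position: [0.6307, -0.0467, 0.3229]
tool_rot: [0.728, 0.685, 0.001, 0.004]
ft_force: [-1.9, -4.3, 7.6]
grip_width: 0.0114
grip_force: 15.0
[ 0.6307073  -0.04666241  0.32292398] [-0.74274807  0.29599795 -0.07493588] [ 0.62859786 -0.04454311  0.32066994] [-0.24916844  0.45270649  1.30690388 -0.00238954  1.37443628 -0.18812158]
angle 1.311521047487358 r 0.23911259467874318
```

```bash
python3 -m pendant '[[[0,-0.0045,0.0014,0,0,0,0],[0,-0.0045,0.0015,0,0,0,0],[0,-0.0045,0.0016,0,0,0,0],[0,-0.0045,0.0017,0,0,0,0],[0,-0.0045,0.0018,0,0,0,0]]]'; python3 -m pendant '[[[0,-0.0043,0.0019,0,0,0,0],[0,-0.0043,0.002,0,0,0,0],[0,-0.0043,0.002,0,0,0,0],[0,-0.0043,0.0021,0,0,0,0],[0,-0.0043,0.0022,0,0,0,0]]]';python3 -m pendant '[[[0,0,0,0,0,0,0],[0,0,0,0,0,0,0],[0,0,0,0,0,0,0],[0,0,0,0,0,0,0],[0,0,0,0,0,0,0]]]'
python3 - <<'E'
from w import *
o=get_obs();print(o["position"],o["moment"])
g=o["position"]+R.from_quat(o["tool_rot"]).as_matrix()@[0,0,-.008]-HG
print("angle",np.arctan2(g[2],-M[:,0]@g)+.0337,"r",np.hypot(g[2],M[:,0]@g))
cs=camera("side");cc=camera("scene")
img=cs["img"][:,:,::-1].copy();im2=cc["img"][:,:,::-1].copy()
for th,col in((1.0,(255,0,0)),(1.11,(0,0,255)),(1.2,(0,255,0))):
  for s in(-.142,.142):   # lid front top corner at -.1955,+.009
    X=HG+M@np.array([-.1955*np.cos(th)-.009*-np.sin(th)*1,s,.1955*np.sin(th)+.009*np.cos(th)])
    for i,c in((img,cs),(im2,cc)): cv2.circle(i,tuple(int(round(a)) for a in proj(c,X)),1,col,-1)
a=cv2.resize(img[90:240,260:410],(400,400),interpolation=cv2.INTER_NEAREST)
b=cv2.resize(im2[150:300,210:360],(400,400),interpolation=cv2.INTER_NEAREST)
cv2.imwrite("pics/m7.png",np.hstack([a,b]))
E
```

```text
time: 18.25
position: [0.6082, -0.045, 0.3144]
tool_rot: [0.728, 0.685, 0.001, 0.004]
ft_force: [-1.2, -3.9, 6.0]
grip_width: 0.0114
grip_force: 15.0
time: 18.88
position: [0.5862, -0.0434, 0.3031]
tool_rot: [0.728, 0.686, 0.001, 0.003]
ft_force: [-3.8, -4.7, 5.2]
grip_width: 0.0113
grip_force: 15.0
time: 19.5
position: [0.5857, -0.0434, 0.3028]
tool_rot: [0.728, 0.686, 0.0, 0.002]
ft_force: [-4.5, -3.6, 5.7]
grip_width: 0.0115
grip_force: 15.0
[ 0.58573708 -0.04339578  0.30282236] [-0.68729417  0.36513005 -0.02984983]
angle 1.1043879191148698 r 0.23796583536543822
```

View pics/m7.png

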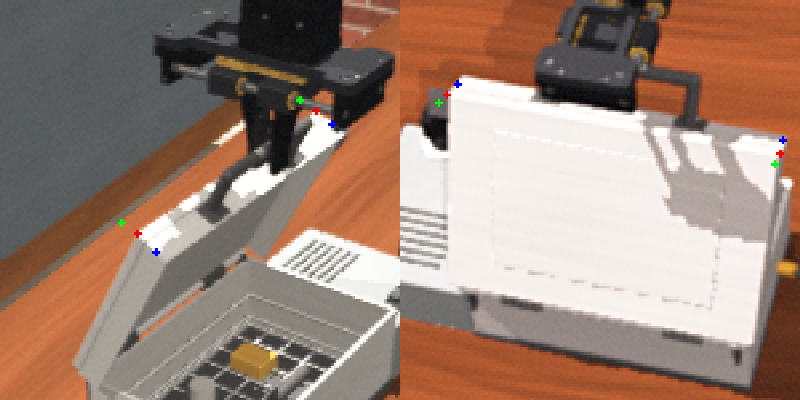

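In the side view the lid corner at (137,233) lies on the 1.11 mark. The scene view reads slightly lower, and the arm's position gives 1.104 rad. All are inside 1.00-1.20, and the hold is steady, so I'm handing in.

```bash
python3 -c "
from rig import hand_in;print(hand_in())"
```

```text
the job is handed in; nothing more can be done
None
```

I turned the knob to its stop and let it spring back, raised the lid to about 1.31 rad (past balance) and eased it back to about 1.10 rad, 5 to 6 degrees under, where the gripper still holds it; I did not touch the collar, tin or spanner, and handed in at about 20 s with no verdict shown.

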